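# Shut the service stops of a shower valve with the stop key

### The arm

A 6-joint arm with a two-finger parallel gripper is mounted at the origin on the work surface. World frame = base frame: x ahead of the robot, y to its left, z up, the work surface at z = 0. Lengths are in m, angles in rad, forces in N, time in s.
With the tool pointing down it reaches from about 0.325 to 0.775 m from the base axis. Payload 5.5 kg.
Tool frame: the origin (TCP) lies midway between the tips of the shut fingers; the grasp point (between the pads) lies 19 mm behind it (env.tcp_to_grasp is the distance from the TCP to the grasp point, in m); z points along the fingers, y is the direction in which the jaws open and shut (so a half turn about z gives the same grasp; the last joint's range is limited). The gripper opens to 88 mm and grips with 3 to 60 N. Pads are 20 mm wide; open, the fingers measure 115 mm over their backs; the gripper's body (75 mm by 178 mm) begins 61 mm behind the grasp point.
Start: joints at [-1.256, 0.091, 1.231, -0, 1.82, -0.057], TCP at [0.218, -0.559, 0.202] pointing down, gripper open.
Joint ranges: [-2.87, 2.87], [-0.86, 2.18], [0.17, 2.46], [-1.51, 4.65], [0.06, 2.69], [-2.65, 2.65]. Speed limits (rad/s): [2.57, 2.57, 3.01, 3.14, 3.14, 3.14].

### API

Orientations are given as a rotation vector (axis times angle).
In Python, from cell import env gives the robot as it stands. The module is installed in compiled form; this text tells all that it offers.
- The arm moves only by the shell command python3 -m inch 'ROWS'. ROWS is JSON, a list of rows, each a list of 7 numbers: the shift along the tool's x, y, z in cm, then the turn, a rotation vector about the tool's x, y, z in degrees, then the opening, from 0 (shut) to 1 (fully open). A call has 1 to 20 rows; each row is the pose to reach, as a shift and turn from the pose commanded when the call began, along the tool's axes at that moment; what a row does not reach only later rows make up. A row lasts 1/8 s, in which the tool goes at most 62.5 mm and 10.7 degrees, less where a joint would pass 70% of its speed; a pose out of reach is approached as far as the arm can. A call with a gripper value outside its range is refused whole. The fingers move at their own pace and stop on an object; the grip force is fixed at half the most. Time passes only in rows, so rows that repeat a pose let the fingers close. It gives the time, the measured TCP pose, the force and the opening at its end, in the units of the state.
- env.observe(): the state, without advancing time (a new reading comes with each control period).
- env.grab_frame(name): name is "scene" or "top"; returns the picture (420x560x3 uint8, blue, green, red); there is no depth.
- env.calibration(name): a dict with "mtx" (3x3 intrinsics, pixels), "R" (3x3) and "t" (3): a world point X has camera coordinates R X + t. Camera axes: x right, y down, z forward; pixel columns grow to the right and rows downward; lengths in m; the calibration is good to about 2 mm. A picture is of the moment at which its call begins. calibration takes no time and is no camera call.
- env.sign_off(): hands the job in, once; it reports no verdict.
The state is a dict: "time": time; "qpos": joint angles; "qd": joint speeds; "joint_torque": joint torques, N m; "ee_pos": TCP position; "ee_rot": TCP orientation; "ft_force": force on the tool from outside, world axes, zero at the start; "ft_torque": the same for the moment, N m; "grip_width": opening from 0.0 (shut) to 1.0 (fully open).
Only numpy, scipy, OpenCV 4.12 (cv2) and the standard library are available. Lean on these libraries where they do the work, as an engineer would, in place of code of your own. Each camera call takes 0.05 s, during which the arm holds its last target.

### The job

Take the flat stop key out of its wooden block and, with its blade in the slot, turn both slotted stop screws of the brass shower valve clockwise (seen from above) as far as they go, about a quarter turn, until their slots lie across the pipe. Then put the key back in the slot of its block, pushed fully down and let go, and last tip the drain lever between the screws all the way over to its other side. Leave the three loose spare parts where they are.

Things in the scene. Friction and masses are not known exactly. Their poses are not given: they have to be found in the camera images.
- valve: Brass shower valve fixed on a board 120 (x) x 230 (y) x 15 mm; the 34 mm pipe runs along y, axis 45 mm up. Origin: centre of the board's underside. Two upright round collars (54 mm outside, 44 inside, rim 84 mm up) stand at y = +78 and -78 mm; in each sits a slotted stop screw, its top 4 mm below the rim. A drain lever stands between them at x = y = 0. Does not move.
- stop_left_slot (a point): Middle of the slot's floor of the stop screw at the valve's +y end, on its turning axis, 70 mm above the table; turns with the screw. Steel head 41 mm across; the straight slot is 8 mm wide, 10 mm deep, open at both ends, and runs along this point's y axis; z is up.
- stop_right_slot (a point): The same for the equal stop screw at the valve's -y end.
- stop_left (a joint): Turn of the +y stop screw in rad: 0 = fully open (slot along the pipe, the valve's y axis), grows clockwise seen from above, hard stop at 1.6 = shut (slot across the pipe). Stays where left; takes about 0.12 N m to turn.
- stop_right (a joint): The same for the -y stop screw.
- drain_lever_tip (a point): Centre of the round tip of the drain lever, a straight round bar (grip sleeve 14 mm thick over the outer half, 9 mm below), 70 mm from its pivot; the tip moves in the valve's x-z plane.
- drain_lever_pivot (a point): Pivot of the drain lever, 88 mm above the table, at the valve's x = y = 0.
- drain_lever (a joint): Tip of the drain lever in rad: 0 = leaning 0.5 rad from upright to the valve's -x side, grows as it tips to +x, hard stop at 1.0 = leaning 0.5 rad to +x. Stays where left; about 2 N at its tip moves it.
- key_block: Dark wooden block 80 (x) x 100 (y) x 48 mm high with one slot in its top, fixed. Origin: centre of its underside.
- block_slot (a point): Centre of the slot's mouth, on the block's top, 48 mm above the table. The slot is 7 mm (x) x 32 mm (y), 40 mm deep, with a 2 mm chamfer at the mouth; z is up.
- key: Flat stop key, 80 to 170 g, at first upright in the block's slot, its axes parallel to the block's. Origin: middle of the blade's lower end; z runs up to the handle. Steel blade 4.5 mm thick (x), 28 mm wide (y), from z = 0 to 44 mm; black handle 12 mm thick (x), 38 mm wide (y), z = 44 to 100 mm. Fully down in the block its origin is 40 mm below the slot's mouth.
- star_handle: Loose clear plastic star-shaped tap handle, 60 mm across, 40 mm high; origin under its centre. Bystander.
- cross_handle: Loose chrome four-armed tap handle, 78 mm across, 40 mm high; origin under its centre. Bystander.
- cartridge: Loose brass valve cartridge standing upright, 32 mm across, 58 mm high; origin under its centre. Bystander.
Things that resemble listed ones, but are neither listed nor needed, are in the scene too. Of the things shaped like the key, the black one is meant.

How it is judged:
By the outcome, as a careful person would: the job done as asked, in the order asked, and still so for the second after the job is handed in, with the robot touching nothing.
It also fails if it takes over 72 s, if anything falls off the work surface, if the arm or the gripper's body presses on something with over 40 N, if the wrist force passes 120 N, or if a joint passes its speed limit or range.

## Working session

There is one attempt and no reset: what is moved stays moved. The work goes in short steps, Python scripts to look and compute and a shell command to move; the robot and the scene stay as the last step left them, time stands still between calls to the robot, and variables do not carry over. Pictures are saved under pics/ and viewed, and the job is handed in when it is done.

```bash
mkdir -p pics; ls
python3 - <<'E'
from cell import env
import cv2
for n in("scene","top"):
    f=env.grab_frame(n); cv2.imwrite(f"pics/{n}0.png",f)
    c=env.calibration(n); print(n,c)
s=env.observe(); print(s)
E
```

```text
pics
scene {'mtx': array([[401.10932501,   0.        , 283.6455055 ],
       [  0.        , 401.10932501, 205.06891592],
       [  0.        ,   0.        ,   1.        ]]), 'R': array([[-0.60520751,  0.79605364, -0.00473955],
       [ 0.52302569,  0.39313288, -0.75623453],
       [-0.60013998, -0.46015773, -0.65428348]]), 't': array([ 0.35115609, -0.17092692,  1.12505322])}
top {'mtx': array([[440.46687601,   0.        , 281.87904386],
       [  0.        , 440.46687601, 209.46787274],
       [  0.        ,   0.        ,   1.        ]]), 'R': array([[ 0.00525319, -0.99996451,  0.0065868 ],
       [-0.99777028, -0.0056797 , -0.06649974],
       [ 0.06653479, -0.00622278, -0.9977647 ]]), 't': array([-0.03467443,  0.5325749 ,  1.04098167])}
{'time': 0.1, 'qpos': array([-1.25571464e+00,  9.18029045e-02,  1.23174788e+00,  1.95363168e-05,
        1.81983119e+00, -5.67201136e-02]), 'qd': array([ 0.00104775,  0.00044874,  0.00051539, -0.00036674,  0.00010038,
        0.00196538]), 'joint_torque': array([ 3.78364610e-03, -4.47857630e+01, -4.07570779e+01,  7.01184268e-02,
        2.84522830e-02, -9.40780433e-05]), 'ee_pos': array([ 0.21787492, -0.55871393,  0.20131836]), 'ee_rot': array([-3.08571579e+00, -5.80345794e-01,  3.32385339e-04]), 'ft_force': array([0.72779147, 0.45283156, 0.19389773]), 'ft_torque': array([-0.03245667, -0.03617046, -0.06904058]), 'grip_width': 0.9971043220792527}
```

View pics/scene0.png

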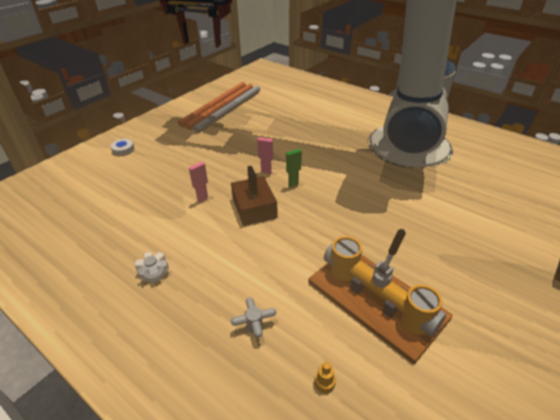

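View pics/top0.png

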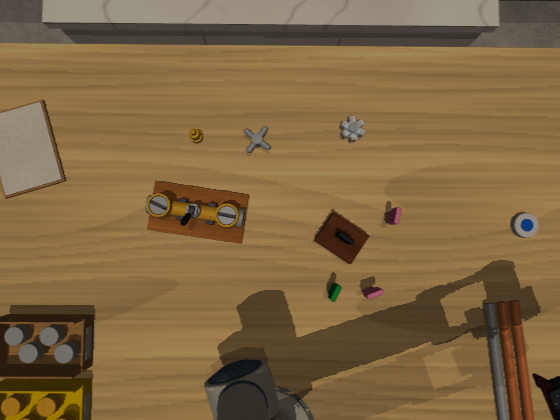

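The scene view shows the key block at (254,200) with the black handle upright in it at (252,180), and the valve at (380,290). Four things are key-shaped: black in the block (top view 345,237), pink (396,215), pink (373,293) and green (335,292). The black one standing in the dark block fits the description, so I'll check it in enlarged crops.

Run:
```python
import cv2,numpy as np
t=cv2.imread("pics/top0.png")
a=cv2.resize(t[200:275,300:400],None,fx=7,fy=7,interpolation=cv2.INTER_CUBIC)
b=cv2.resize(t[175:250,140:255],None,fx=6.9,fy=6.9,interpolation=cv2.INTER_CUBIC)
def grid(im,x0,y0,f):
    for x in range(x0-x0%10+10,x0+200,10):
        c=int((x-x0+.5)*f)
        if c<im.shape[1]: cv2.line(im,(c,0),(c,6),(255,255,255),1);cv2.putText(im,str(x),(c-12,18),0,.4,(255,255,255),1)
    for y in range(y0-y0%10+10,y0+200,10):
        c=int((y-y0+.5)*f)
        if c<im.shape[0]: cv2.line(im,(0,c),(6,c),(255,255,255),1);cv2.putText(im,str(y),(8,c+4),0,.4,(255,255,255),1)
grid(a,300,200,7);grid(b,140,175,6.9)
cv2.imwrite("pics/c_block.png",a);cv2.imwrite("pics/c_valve.png",b)
s=cv2.imread("pics/scene0.png")
a=cv2.resize(s[155:230,215:315],None,fx=7,fy=7,interpolation=cv2.INTER_CUBIC);grid(a,215,155,7)
b=cv2.resize(s[220:355,300:460],None,fx=4.4,fy=4.4,interpolation=cv2.INTER_CUBIC);grid(b,300,220,4.4)
cv2.imwrite("pics/s_block.png",a);cv2.imwrite("pics/s_valve.png",b)
```

```text
(no output)
```

View pics/c_block.png

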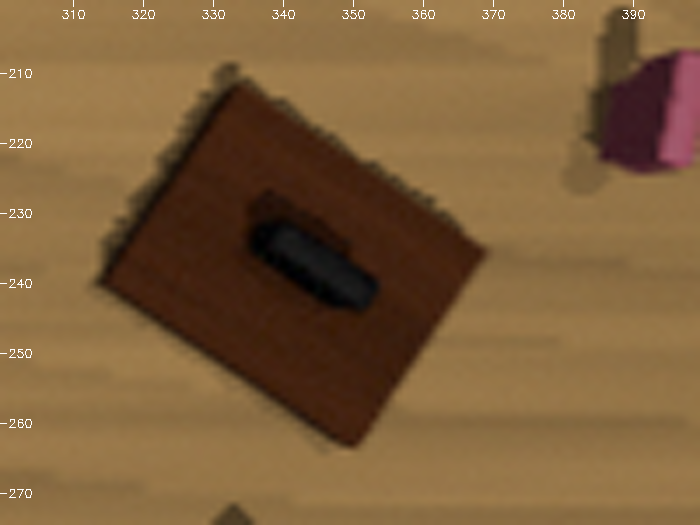

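View pics/c_valve.png

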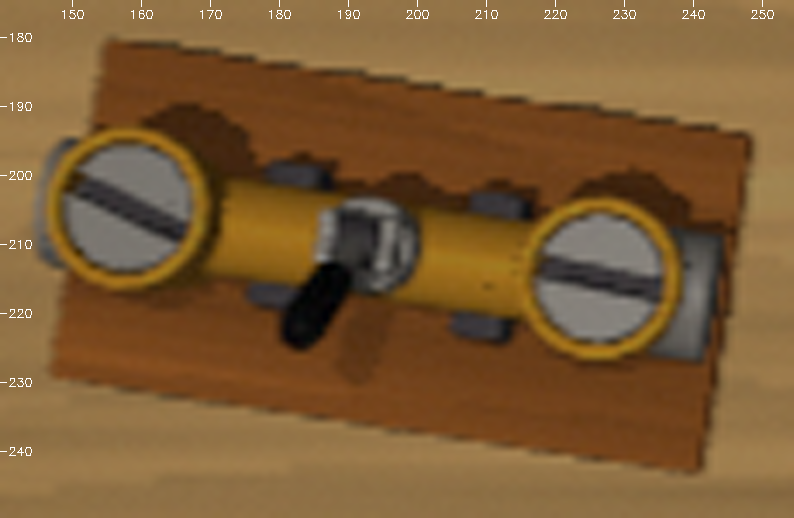

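View pics/s_block.png

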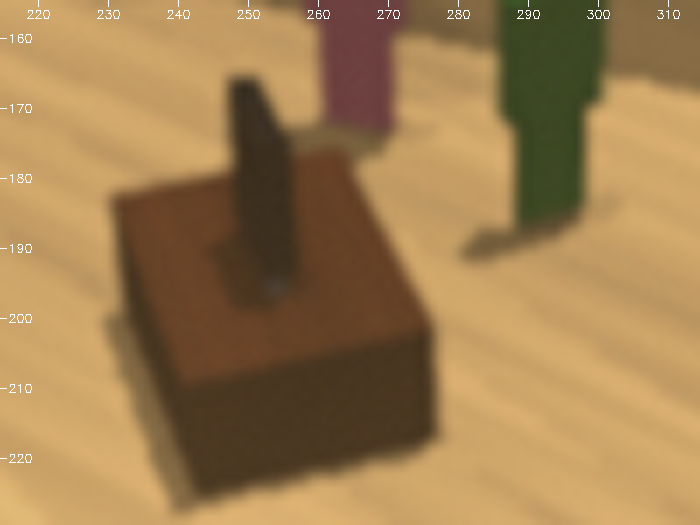

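View pics/s_valve.png

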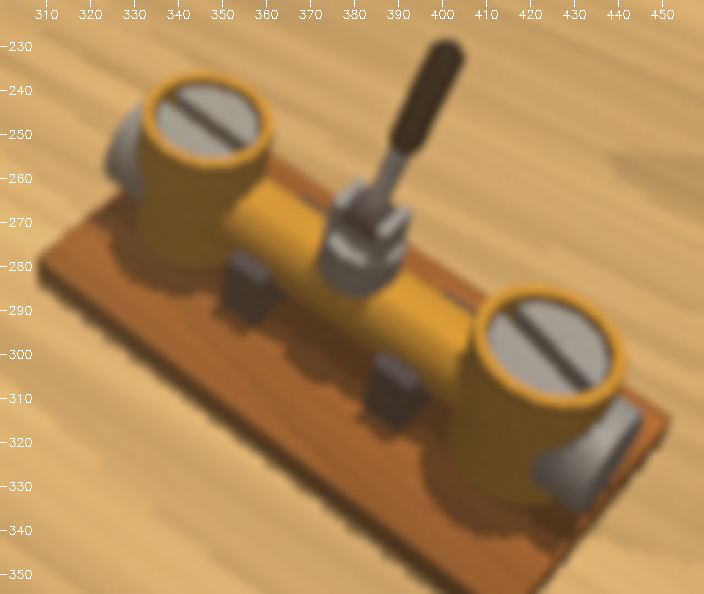

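The block crop confirms it: the black key stands in the slot, with its long side along the block's long side. The valve crops show both slots. The left screw (158,205) is already about 15° clockwise of the pipe; the right one (227,215) is almost along it. Next, fit the poses from both views.

```bash
cat > h.py <<'E'
import numpy as np, cv2
from scipy.optimize import least_squares
from scipy.spatial.transform import Rotation as Ro
from cell import env
C={n:env.calibration(n) for n in("scene","top")}
def proj(n,X):
    c=C[n]; p=(np.asarray(X)@c["R"].T+c["t"])@c["mtx"].T; return p[...,:2]/p[...,2:]
def back(n,px,z):
    c=C[n]; d=c["R"].T@np.linalg.inv(c["mtx"])@np.array([px[0],px[1],1.]); o=-c["R"].T@c["t"]
    return o+d*(z-o[2])/d[2]
def pose(p,L):
    c,s=np.cos(p[2]),np.sin(p[2]); L=np.asarray(L,float)
    return np.c_[p[0]+c*L[:,0]-s*L[:,1],p[1]+s*L[:,0]+c*L[:,1],L[:,2]]
def fit(obs,p0):
    f=lambda p:np.concatenate([(proj(n,pose(p,L))-P).ravel() for n,L,P in obs])
    r=least_squares(f,p0,loss="soft_l1"); return r.x,f(r.x).reshape(-1,2)
E
python3 - <<'E'
from h import *
np.set_printoptions(precision=4,suppress=True)
tb=[(333.1,211.3),(369.1,235.7),(350.3,263.4),(313.9,239.9)]
print([back("top",p,.048) for p in tb])
sb=[(230.5,182.7),(264.3,175.7),(276,201),(241,209.5)]
print([back("scene",p,.048) for p in sb])
# top order: +x+y, +x-y, -x-y, -x+y 
B=np.array([(.04,.05,.048),(.04,-.05,.048),(-.04,-.05,.048),(-.04,.05,.048)])
sB=B[[1,2,3,0]]
for o in ([("top",B,tb)],[("scene",sB,sb)],[("top",B,tb),("scene",sB,sb)]):
    print("block",*fit(o,[.45,-.15,-.5]))
V=np.array([(.06,.115,.015),(.06,-.115,.015),(-.06,-.115,.015),(-.06,.115,.015),(0,.078,.084),(0,-.078,.084)])
tv=[(155.4,180),(248.2,193.9),(240.9,242.6),(146.7,228.6),(158.5,204.7),(226.9,214.9)]
sv=[(424.3,298.4),(346.5,246.5)]
for o in ([("top",V,tv)],[("scene",V[4:],sv)],[("top",V,tv),("scene",V[4:],sv)]):
    print("valve",*fit(o,[.5,.2,0]))
print("keytop",[back("top",p,.108)for p in[(339.5,233.5),(352,241.5)]])
# slots
for a in[[(150.9,201.5),(166.5,208.8)],[(218.3,213.4),(235.7,217)]]:
    q=[back("top",p,.08) for p in a]; d=q[0]-q[1]; print("slot yaw of y axis",np.arctan2(-d[0],d[1]))
print("levertip",back("top",(183,222.5),.149),back("scene",(401,231),.149))
print(env.observe()["ee_rot"], Ro.from_rotvec(env.observe()["ee_rot"]).as_matrix(),env.tcp_to_grasp)
E
```

```text
[array([ 0.5271, -0.1513,  0.048 ]), array([ 0.4707, -0.235 ,  0.048 ]), array([ 0.4063, -0.1909,  0.048 ]), array([ 0.4602, -0.1064,  0.048 ])]
[array([ 0.4738, -0.2332,  0.048 ]), array([ 0.4067, -0.1883,  0.048 ]), array([ 0.4622, -0.1102,  0.048 ]), array([ 0.5284, -0.1521,  0.048 ])]
block [ 0.4661 -0.1709 -0.5865] [[ 0.055   0.0287]
 [-0.1535 -0.4559]
 [-0.1976  0.5299]
 [ 0.3045 -0.084 ]]
block [ 0.4676 -0.1711 -0.601 ] [[-0.1218 -0.5827]
 [-0.3463 -0.2814]
 [ 0.889   0.6992]
 [-0.2512  0.05  ]]
block [ 0.4667 -0.1711 -0.5923] [[ 0.2978 -0.2777]
 [-0.0491 -0.5565]
 [-0.2603  0.3149]
 [ 0.3827 -0.506 ]
 [-0.0119 -0.6606]
 [-0.3313 -0.5255]
 [ 1.2802  0.328 ]
 [ 0.2686 -0.1304]]
valve [ 0.5272  0.17   -0.1433] [[-0.4297 -0.1877]
 [ 0.8716  0.0013]
 [ 0.5103  0.5885]
 [-0.0988  0.3568]
 [-0.3585 -0.3716]
 [-0.2474 -0.3013]]
valve [ 0.5301  0.1717 -0.1481] [[-0.0322 -0.0294]
 [ 0.0366  0.0451]]
valve [ 0.5278  0.1706 -0.1438] [[-0.6309 -0.4692]
 [ 0.6599 -0.2388]
 [ 0.2749  0.3416]
 [-0.3235  0.0678]
 [-0.5878 -0.6694]
 [-0.4845 -0.5688]
 [-0.0332 -1.4677]
 [ 0.0208 -0.8806]]
keytop [array([ 0.4747, -0.1578,  0.108 ]), array([ 0.4573, -0.1852,  0.108 ])]
slot yaw of y axis -0.43047993617677005
slot yaw of y axis -0.1985122322335045
levertip [0.4954 0.1764 0.149 ] [0.4923 0.1737 0.149 ]
[-3.0857 -0.5803  0.0003] [[ 0.9317  0.3633 -0.0005]
 [ 0.3633 -0.9317  0.0017]
 [ 0.0001 -0.0018 -1.    ]] 0.0187
```

Both views agree to about 2 mm: block (0.4665, -0.171, yaw -0.59), valve (0.528, 0.1705, yaw -0.145). The key's top is centred on (0.466, -0.1715), which matches the block. Now work out the approach.

```bash
cat >> h.py <<'E'
def rows(target,yaw):
    """shift (cm) and turn (deg) in tool axes from here to TCP target, tool pointing down, tool y at yaw"""
    s=env.observe(); R=Ro.from_rotvec(s["ee_rot"])
    y=np.array([np.cos(yaw),np.sin(yaw),0]); z=np.array([0,0,-1.]); x=np.cross(y,z)
    T=Ro.from_matrix(np.c_[x,y,z])
    sh=R.inv().apply(np.asarray(target)-s["ee_pos"])*100; tu=np.degrees((R.inv()*T).as_rotvec())
    print("t",round(s["time"],2),"now",s["ee_pos"].round(4),"shift",sh.round(2),"turn",tu.round(1))
E
python3 -c "
from h import *
rows([.4665,-.1713,.17],-.59)"
```

```text
t 0.1 now [ 0.2179 -0.5587  0.2013] shift [ 37.24 -27.06   3.18] turn [ -0.1  -0.  -34.9]
```

```bash
python3 -m inch '[[5,-3.6,0,0,0,-5,1],[10,-7.2,0,0,0,-10,1],[15,-10.9,0,0,0,-15,1],[20,-14.5,0,0,0,-20,1],[25,-18.1,1,0,0,-25,1],[30,-21.8,2,0,0,-30,1],[34,-24.7,3,0,0,-34.9,1],[37.24,-27.06,3.2,-0.1,0,-34.9,1],[37.24,-27.06,3.2,-0.1,0,-34.9,1],[37.24,-27.06,3.2,-0.1,0,-34.9,1],[37.24,-27.06,3.2,-0.1,0,-34.9,1]]'; python3 -c "
from h import *
for n in('top','scene'):
    cv2.imwrite('pics/%s1.png'%n,env.grab_frame(n))
rows([.4665,-.1713,.0675],-.59)"
```

```text
time: 1.48
ee_pos: [0.4662, -0.1726, 0.1704]
ee_rot: [2.771, 1.477, 0.0]
ft_force: [0.6, 0.5, -0.3]
grip_width: 0.996
t 1.57 now [ 0.4662 -0.1726  0.1705] shift [ 0.13 -0.07 10.3 ] turn [ 0.1  0.  -0.1]
```

View pics/top1.png

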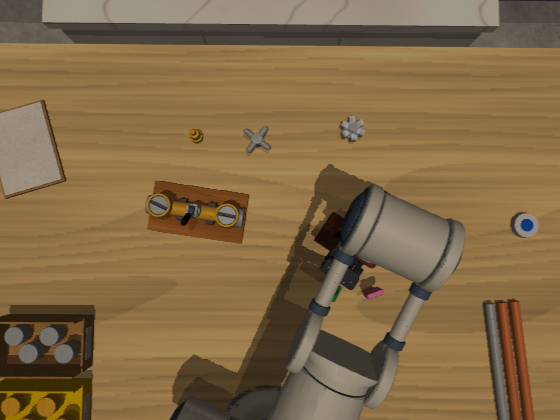

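View pics/scene1.png

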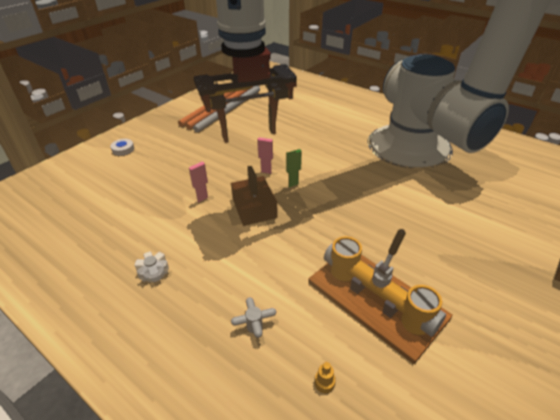

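The scene view shows the open fingers (225,130) and (273,120) on either side of the key at (252,180), with the jaws across its thin side. The arm hides the block in the top view. Next: descend and grip.

```bash
python3 -m inch '[[0.13,-0.07,4,0.1,0,0,1],[0.13,-0.07,8,0.1,0,0,1],[0.13,-0.07,10.3,0.1,0,0,1],[0.13,-0.07,10.3,0.1,0,0,1],[0.13,-0.07,10.3,0.1,0,0,1],[0.13,-0.07,10.3,0.1,0,0,0],[0.13,-0.07,10.3,0.1,0,0,0],[0.13,-0.07,10.3,0.1,0,0,0],[0.13,-0.07,10.3,0.1,0,0,0],[0.13,-0.07,10.3,0.1,0,0,0],[0.13,-0.07,10.3,0.1,0,0,0]]'; python3 -c "
from h import *
print(env.observe())
for n in('scene',):
    f=env.grab_frame(n);cv2.imwrite('pics/%s2.png'%n,cv2.resize(f[60:240,170:370],None,fx=3.5,fy=3.3,interpolation=cv2.INTER_CUBIC))"
```

```text
time: 2.95
ee_pos: [0.4669, -0.1702, 0.0673]
ee_rot: [2.771, 1.48, -0.001]
ft_force: [0.0, -0.8, 0.5]
grip_width: 0.355
{'time': 2.95, 'qpos': array([-4.17803476e-01, -1.73120836e-01,  1.72676331e+00, -4.55594756e-04,
        1.58823863e+00,  1.72056922e-01]), 'qd': array([-0.00023551, -0.00059065, -0.00182429, -0.00182687, -0.00086602,
        0.00031046]), 'joint_torque': array([ 2.78597916e-03, -3.28132403e+01, -4.03144312e+01,  7.20660947e-02,
        4.41264288e-03,  1.96487281e-05]), 'ee_pos': array([ 0.46687086, -0.17024729,  0.06728063]), 'ee_rot': array([ 2.77119741e+00,  1.47977601e+00, -8.42856207e-04]), 'ft_force': array([ 0.03475799, -0.75793972,  0.45079807]), 'ft_torque': array([ 0.00357398,  0.01595322, -0.00745251]), 'grip_width': 0.35467529879655185}
```

View pics/scene2.png

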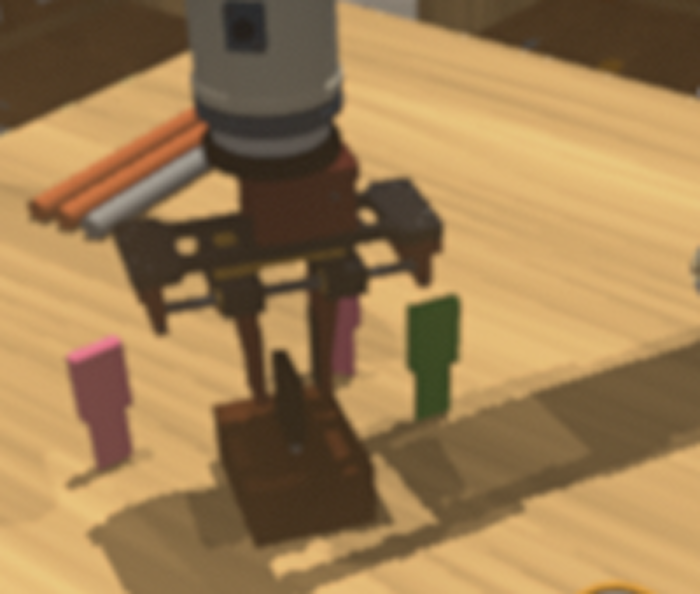

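The fingers stand on both sides of the key and are still closing, with the opening at 0.36. I'll wait a few more rows.

```bash
python3 -m inch '[[0,0,0,0,0,0,0],[0,0,0,0,0,0,0],[0,0,0,0,0,0,0],[0,0,0,0,0,0,0],[0,0,0,0,0,0,0]]'; python3 -c "
from h import *
s=env.observe();print(s['ft_force'],s['ft_torque'])
for n in('scene',):
    f=env.grab_frame(n);cv2.imwrite('pics/%s3.png'%n,cv2.resize(f[120:220,200:310],None,fx=6,fy=6,interpolation=cv2.INTER_CUBIC))
p=proj('scene',s['ee_pos']);print(p,(p-[200,120])*6)
K=pose([.4665,-.1715,-.59],[[0,.019,.108],[0,-.019,.108],[0,0,.108]]);print((proj('scene',K)-[200,120])*6)
"
```

```text
time: 3.62
ee_pos: [0.4669, -0.1703, 0.0673]
ee_rot: [2.771, 1.48, -0.001]
ft_force: [-0.5, 1.1, 0.6]
grip_width: 0.131
[-0.51328904  1.11762725  0.57758001] [ 0.0033584  -0.01779701 -0.01543096]
[252.96238117 184.72529321] [317.774287   388.35175925]
[[324.07401643 326.14416583]
 [295.3977743  266.77345047]
 [309.50723432 295.98539292]]
```

View pics/scene3.png

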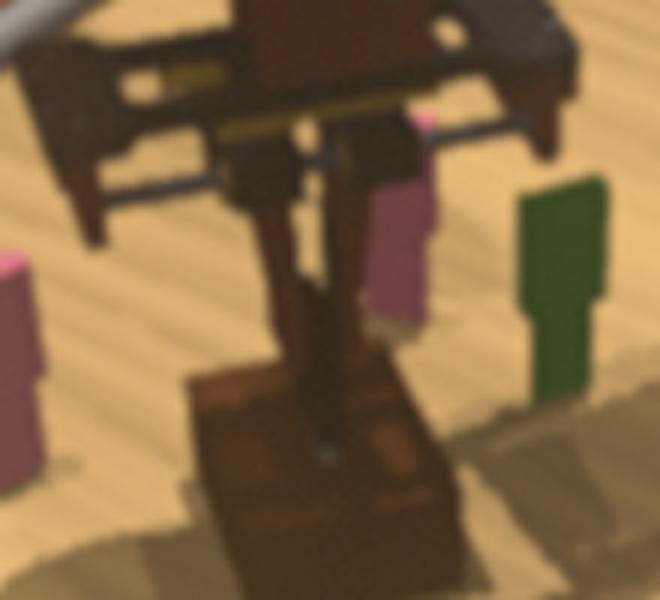

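The fingers now hold the handle: 0.131 × 88 mm ≈ 11.5 mm, against a 12 mm handle. Lift straight up.

```bash
python3 -m inch '[[0,0,-1,0,0,0,0],[0,0,-2.5,0,0,0,0],[0,0,-5,0,0,0,0],[0,0,-8,0,0,0,0],[0,0,-12,0,0,0,0],[0,0,-15.5,0,0,0,0],[0,0,-15.5,0,0,0,0],[0,0,-15.5,0,0,0,0]]'; python3 -c "
from h import *
v=[.5285,.1708,-.145]
print(pose(v,[[0,.078,.07],[0,-.078,.07]]))
rows([.5173,.0936,.2228],-.1985)
for n in('scene',):
    f=env.grab_frame(n);cv2.imwrite('pics/%s4.png'%n,cv2.resize(f[40:240,170:370],None,fx=3,fy=3,interpolation=cv2.INTER_CUBIC))
"
```

```text
time: 4.68
ee_pos: [0.4667, -0.1701, 0.2216]
ee_rot: [-2.771, -1.48, 0.002]
ft_force: [-0.1, -0.2, -1.2]
grip_width: 0.137
[[0.53977041 0.24798146 0.07      ]
 [0.51722959 0.09361854 0.07      ]]
t 4.67 now [ 0.4667 -0.1701  0.2216] shift [ 24.73 -10.47  -0.13] turn [ -0.1   0.  -22.4]
```

View pics/scene4.png

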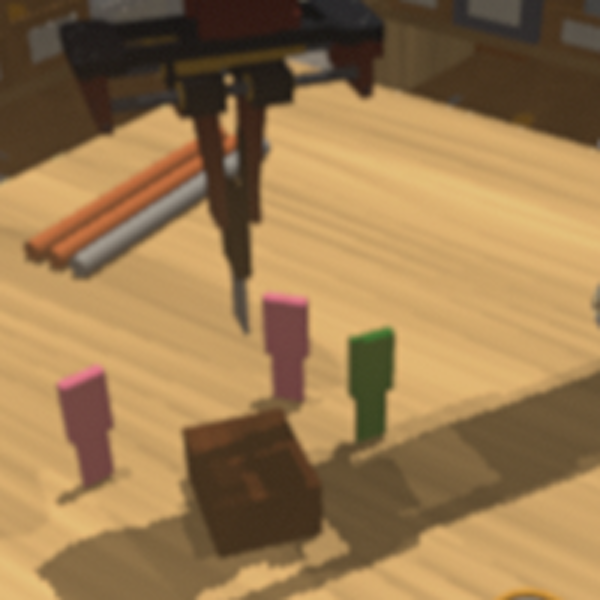

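The key came out of the block and hangs straight, blade down. Carry it to above the right (-y) screw.

```bash
python3 -m inch '[[5,-2.1,0,0,0,-5,0],[10,-4.2,0,0,0,-10,0],[15,-6.3,0,0,0,-15,0],[20,-8.4,0,0,0,-20,0],[23.5,-10,0,0,0,-22.4,0],[24.73,-10.47,1,-0.1,0,-22.4,0],[24.73,-10.47,4,-0.1,0,-22.4,0],[24.73,-10.47,6,-0.1,0,-22.4,0],[24.73,-10.47,6,-0.1,0,-22.4,0],[24.73,-10.47,6,-0.1,0,-22.4,0]]'; python3 -c "
from h import *
rows([.5172,.0936,.155],-.1985)
f=env.grab_frame('scene');cv2.imwrite('pics/scene5.png',cv2.resize(f[150:290,280:440],None,fx=5,fy=4.2857,interpolation=cv2.INTER_CUBIC))
f=env.grab_frame('top');cv2.imwrite('pics/top5.png',cv2.resize(f[170:260,130:260],None,fx=6,fy=6,interpolation=cv2.INTER_CUBIC))
"
```

```text
time: 5.98
ee_pos: [0.5177, 0.0929, 0.1629]
ee_rot: [2.431, 1.987, 0.001]
ft_force: [0.4, 0.1, -1.1]
grip_width: 0.135
t 5.97 now [0.5177 0.0929 0.1629] shift [ 0.06 -0.06  0.79] turn [ 0.1  0.  -0.1]
```

View pics/scene5.png

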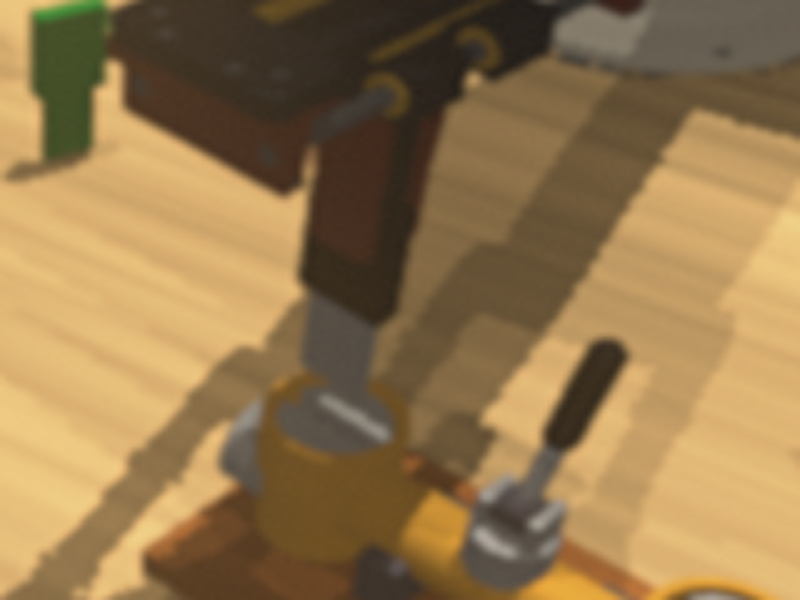

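View pics/top5.png

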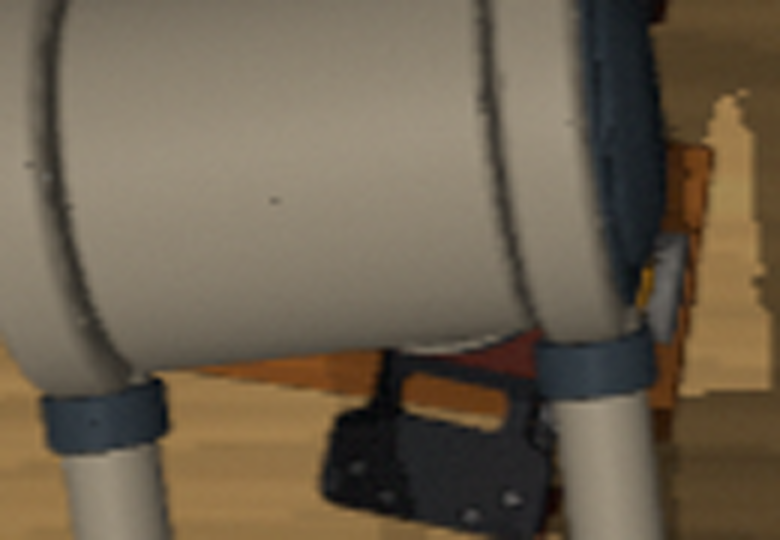

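The blade hangs over the right screw, its lower end just behind the bright slot wall at about (320,397)-(390,437) in the crop. I'll overlay the predicted blade and slot to check the alignment.

```bash
cat >> h.py <<'E'
def overlay(name,out,x0,y0,w,hh,f,lines,raw=False,cam='scene'):
    im=env.grab_frame(cam)
    a=cv2.resize(im[y0:y0+hh,x0:x0+w],None,fx=f,fy=f,interpolation=cv2.INTER_CUBIC)
    b=a.copy()
    for L,col in lines:
        p=((proj(cam,L)-[x0,y0]+.5)*f-.5)
        cv2.polylines(b,[np.round(p*8).astype(np.int32)],True,col,1,cv2.LINE_AA,3)
    cv2.imwrite(out,np.hstack([a,b]))
def keylines(dz=.0593,dx=0,dy=0):
    s=env.observe(); R=Ro.from_rotvec(s["ee_rot"]).as_matrix(); yaw=np.arctan2(R[1,1],R[0,1])
    x,y,z=s["ee_pos"]; z-=dz
    f=lambda h,yw,zz:pose([x,y,yaw],[[h+dx,yw+dy,zz],[h+dx,-yw+dy,zz],[-h+dx,-yw+dy,zz],[-h+dx,yw+dy,zz]])
    return [(f(.00225,.014,z),(0,0,255)),(f(.00225,.014,z+.044),(0,0,255)),(f(.006,.019,z+.1),(255,0,255))]
def slotlines(v,side,yaw):
    c=pose(v,[[0,.078*side,.08]])[0]
    q=[c[0],c[1],yaw]; r=.0205
    a=np.linspace(0,2*np.pi,40)
    return [(pose(q,[[.004,r,.08],[.004,-r,.08],[-.004,-r,.08],[-.004,r,.08]]),(0,255,0)),
     (np.c_[c[0]+.022*np.cos(a),c[1]+.022*np.sin(a),0*a+.084],(255,255,0)),(np.c_[c[0]+.027*np.cos(a),c[1]+.027*np.sin(a),0*a+.084],(255,255,0))]
E
python3 -c "
from h import *
overlay('a','pics/o1.png',320,195,50,75,8,keylines()+slotlines([.5285,.1708,-.145],-1,-.1985))
"
```

```text
(no output)
```

View pics/o1.png

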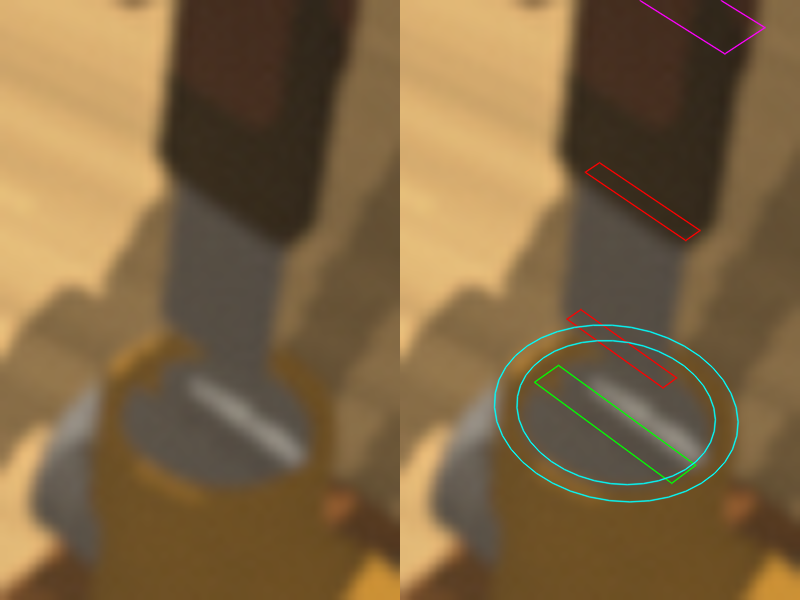

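The predicted rim and blade match the picture to about 1 px. The green slot also coincides with where the slot was at the start. The bright stripe is a lit patch between shadows on the head, not the slot. Before going in, I'll refine the slot's cross position from the first pictures.

Run:
```python
from h import *
im=cv2.imread('pics/top0.png');a=cv2.resize(im[198:232,210:244],None,fx=17,fy=17,interpolation=cv2.INTER_CUBIC)
b=cv2.resize(im[188:222,141:175],None,fx=17,fy=17,interpolation=cv2.INTER_CUBIC)
# dark-slot line fit inside head
for n,c,r in(("top",(226.9,215),7),("top",(158.3,205),7),("scene",(346.5,247.5),0),("scene",(424.6,299.5),0)):
    g=cv2.cvtColor(cv2.imread(f'pics/{n}0.png'),cv2.COLOR_BGR2GRAY).astype(float)
    W0=back(n,c,.08); P=[]
    for dx in np.arange(-.017,.0171,.0005):
        for dy in np.arange(-.017,.0171,.0005):
            if dx*dx+dy*dy<.017**2:
                X=W0+[dx,dy,0]; u=proj(n,X); P.append((X[0],X[1],cv2.getRectSubPix(g.astype(np.float32),(1,1),tuple(map(float,u)))[0,0]))
    P=np.array(P); w=np.clip(np.percentile(P[:,2],60)-15-P[:,2],0,None)
    m=(P[:,:2]*w[:,None]).sum(0)/w.sum(); d=P[:,:2]-m; S=(d*w[:,None]).T@d; ev,E=np.linalg.eigh(S); e=E[:,1]*np.sign(E[1,1])
    print(n,"head",W0[:2].round(4),"slot mid",m.round(4),"yaw",np.arctan2(-e[0],e[1]).round(3), (ev**.5).round(3))
cv2.imwrite('pics/slots.png',np.hstack([a,b])[:, :1156][:, ::1] if 0 else cv2.resize(np.hstack([a,b]),(800,400)))
rows([.518,.0936,.15],-.1985)
```

```text
top head [0.5154 0.0927] slot mid [0.5153 0.0928] yaw -0.204 [0.585 2.416]
top head [0.5371 0.2479] slot mid [0.5374 0.2476] yaw -0.446 [0.519 2.234]
scene head [0.5172 0.0941] slot mid [0.5171 0.0942] yaw -0.203 [0.484 2.097]
scene head [0.54   0.2497] slot mid [0.54   0.2496] yaw -0.439 [0.522 2.33 ]
t 6.12 now [0.5181 0.0933 0.1636] shift [ 0.03 -0.02  1.36] turn [ 0.2  0.  -0.1]
```

View pics/slots.png

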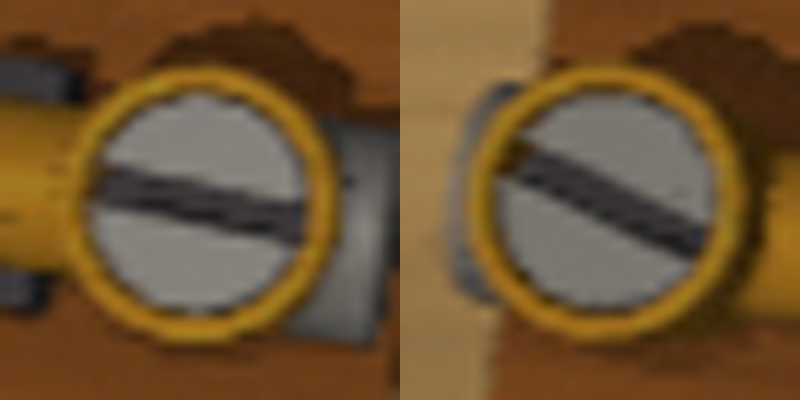

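Both views agree: slot mid (0.5162, 0.0935) at yaw -0.203 on the right, (0.5387, 0.2486) at yaw -0.442 on the left. Lower in small steps and watch the force.

```bash
python3 -m inch '[[0,-0.17,0.8,0.1,0,0,0],[0,-0.17,1.5,0.1,0,0,0],[0,-0.17,1.5,0.1,0,0,0],[0,-0.17,1.8,0.1,0,0,0],[0,-0.17,2.1,0.1,0,0,0],[0,-0.17,2.1,0.1,0,0,0],[0,-0.17,2.1,0.1,0,0,0]]'; python3 -c "
from h import *
rows([.5163,.0935,.1303],-.203)
overlay('a','pics/o2.png',320,195,50,75,8,keylines()+slotlines([.5274,.171,-.145],-1,-.203))
"
```

```text
time: 7.0
ee_pos: [0.5159, 0.0938, 0.1413]
ee_rot: [2.431, 1.99, -0.001]
ft_force: [0.3, 0.0, -1.1]
grip_width: 0.133
t 7.0 now [0.5159 0.0938 0.1413] shift [-0.02  0.05  1.1 ] turn [-0.   0.   0.2]
```

View pics/o2.png

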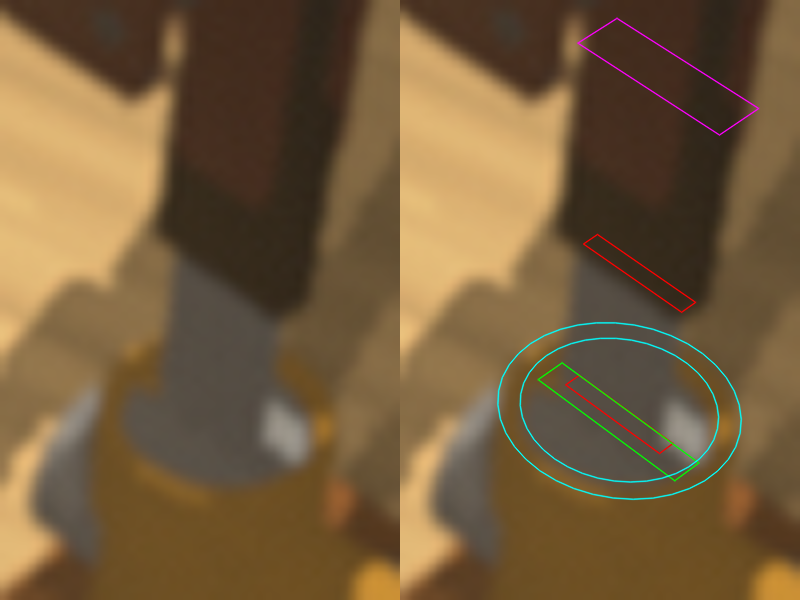

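The blade (red) sits within the slot (green) at about its top level, with no contact force. Go down into the slot.

```bash
python3 -m inch '[[0,0.02,0.3,0,0,0,0],[0,0.02,0.3,0,0,0,0],[0,0.02,0.6,0,0,0,0],[0,0.02,0.6,0,0,0,0],[0,0.02,0.6,0,0,0,0]]'
```

```text
time: 7.68
ee_pos: [0.516, 0.0938, 0.1352]
ee_rot: [2.431, 1.99, -0.001]
ft_force: [-0.8, -0.0, -0.3]
grip_width: 0.135
```

The tip is 4 mm below the head's top with no resistance, so the blade is in. Go almost to the floor, then turn clockwise (about +tool z).

```bash
python3 -m inch '[[0,0.02,0.35,0,0,0,0],[0,0.02,0.35,0,0,0,0],[0,0.02,0.35,0,0,8,0],[0,0.02,0.35,0,0,16,0],[0,0.02,0.35,0,0,24,0],[0,0.02,0.35,0,0,32,0],[0,0.02,0.35,0,0,40,0],[0,0.02,0.35,0,0,40,0],[0,0.02,0.35,0,0,40,0]]';python3 -c "
from h import *
s=env.observe();print(s['ft_torque'],s['qpos'][5])
rows([.5162,.0936,.1315],-1.745)"
```

```text
time: 8.8
ee_pos: [0.5161, 0.0938, 0.1316]
ee_rot: [2.963, 1.042, -0.002]
ft_force: [-0.1, 0.8, -1.7]
grip_width: 0.135
[0.06347919 0.04505193 0.05708002] 1.00953500329953
t 8.8 now [0.5161 0.0938 0.1316] shift [-0.    0.02  0.01] turn [ 0.   0.1 48.7]
```

```bash
python3 -m inch '[[0,0,0,0,0,8,0],[0,0,0,0,0,16,0],[0,0,0,0,0,24,0],[0,0,0,0,0,32,0],[0,0,0,0,0,40,0],[0,0,0,0,0,48,0],[0,0,0,0,0,48,0],[0,0,0,0,0,48,0]]';python3 -c "
from h import *
s=env.observe();print(s['ft_torque'],s['qpos'][5])
rows([.5162,.0936,.1315],-1.745)"
python3 -m inch '[[0,0,0,0,0,4,0],[0,0,0,0,0,4,0],[0,0,0,0,0,4,0]]';python3 -c "
from h import *
s=env.observe();print(s['ft_torque'],s['qpos'][5])
overlay('a','pics/o3.png',320,195,50,75,8,keylines()+slotlines([.5274,.171,-.145],-1,-1.745))"
```

```text
time: 9.8
ee_pos: [0.5161, 0.0938, 0.1316]
ee_rot: [3.131, -0.252, -0.001]
ft_force: [0.6, 1.5, -3.5]
grip_width: 0.136
[0.2087947  0.11350347 0.04749117] 1.8465286159311884
t 9.8 now [0.5161 0.0938 0.1316] shift [0.01 0.02 0.01] turn [0.  0.  0.8]
time: 10.18
ee_pos: [0.5162, 0.0938, 0.1316]
ee_rot: [3.12, -0.363, -0.001]
ft_force: [0.6, 1.4, -2.9]
grip_width: 0.136
[0.20720961 0.06013338 0.03640939] 1.9174651980043453
```

View pics/o3.png

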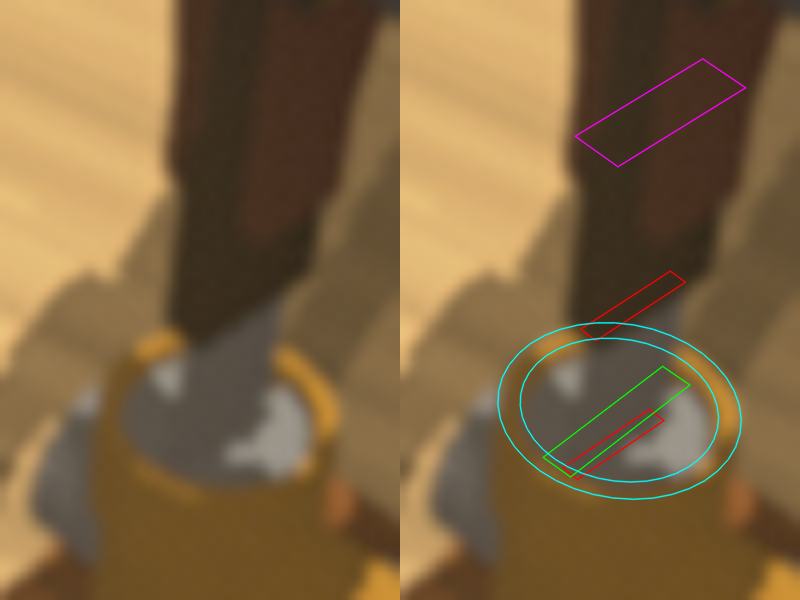

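The screw has turned about 90° and the blade is across the pipe. The slot play (about 7°) still has to be taken up against the stop, so I'll turn on in small steps and watch the torque.

```bash
for i in 1 2; do python3 -m inch '[[0,0,0,0,0,3,0],[0,0,0,0,0,3,0],[0,0,0,0,0,3,0]]';python3 -c "
from h import *
s=env.observe();R=Ro.from_rotvec(s['ee_rot']).as_matrix();print(s['ft_torque'],np.degrees(np.arctan2(R[1,1],R[0,1])+1.745))
"; done
```

```text
time: 10.6
ee_pos: [0.5162, 0.0937, 0.1316]
ee_rot: [3.109, -0.446, -0.001]
ft_force: [-0.6, 1.3, -2.4]
grip_width: 0.135
[0.27126977 0.15124535 0.09221822] -6.332853838912616
time: 10.98
ee_pos: [0.5162, 0.0937, 0.1316]
ee_rot: [3.096, -0.527, -0.001]
ft_force: [-0.7, 1.0, -3.3]
grip_width: 0.133
[0.29676081 0.08626621 0.16276372] -9.33265905154142
```

```bash
for i in 1 2; do python3 -m inch '[[0,0,0,0,0,3,0],[0,0,0,0,0,3,0],[0,0,0,0,0,3,0]]';python3 -c "
from h import *
s=env.observe();R=Ro.from_rotvec(s['ee_rot']).as_matrix();print(s['ft_torque'],np.degrees(np.arctan2(R[1,1],R[0,1])+1.745))
"; done; python3 -c "
from h import *
overlay('a','pics/o4.png',320,195,50,75,8,keylines()+slotlines([.5274,.171,-.145],-1,-1.745))"
```

```text
time: 11.35
ee_pos: [0.5162, 0.0937, 0.1316]
ee_rot: [3.081, -0.608, -0.001]
ft_force: [0.8, 0.1, -4.1]
grip_width: 0.138
[ 0.03496603 -0.02001117  0.53521498] -12.326972513419113
time: 11.72
ee_pos: [0.5161, 0.0937, 0.1317]
ee_rot: [3.064, -0.688, -0.001]
ft_force: [-0.8, 0.1, -2.6]
grip_width: 0.144
[-0.02068376  0.11628349  0.69930439] -15.331151556390164
```

View pics/o4.png

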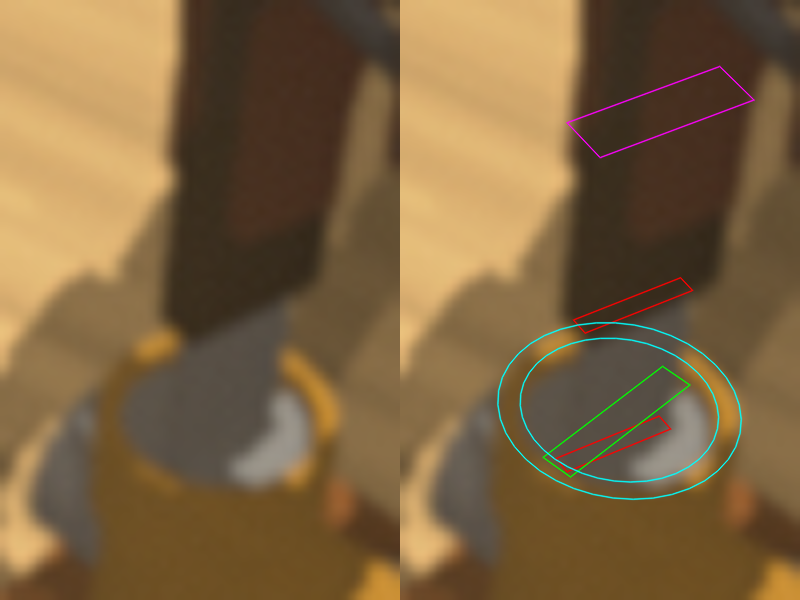

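The torque jumped to 0.7 N m, so the hard stop is reached. Back off within the slot's play to unload, then lift out.

```bash
python3 -m inch '[[0,0,0,0,0,-6,0],[0,0,0,0,0,-12,0],[0,0,0,0,0,-12,0],[0,0,0,0,0,-12,0]]';python3 -c "
from h import *
s=env.observe();R=Ro.from_rotvec(s['ee_rot']).as_matrix();print(s['ft_torque'],np.degrees(np.arctan2(R[1,1],R[0,1])+1.745))
"; python3 -m inch '[[0,0,-1,0,0,0,0],[0,0,-3,0,0,0,0],[0,0,-6,0,0,0,0],[0,0,-9,0,0,0,0],[0,0,-9,0,0,0,0],[0,0,-9,0,0,0,0]]'; python3 -c "
from h import *
rows([.5387,.2486,.2216],-.442)
cv2.imwrite('pics/scene6.png',cv2.resize(env.grab_frame('scene')[120:360,290:460],None,fx=3.3,fy=2.5,interpolation=cv2.INTER_CUBIC))
overlay('a','pics/o5.png',315,150,80,120,5,keylines()+slotlines([.5274,.171,-.145],-1,-1.745))"
```

```text
time: 12.28
ee_pos: [0.5164, 0.0937, 0.1321]
ee_rot: [3.119, -0.37, 0.001]
ft_force: [-0.1, -0.8, -1.0]
grip_width: 0.136
[ 0.08469531 -0.00250173 -0.00457855] -3.543048019674046
time: 13.02
ee_pos: [0.5162, 0.0938, 0.2212]
ee_rot: [3.119, -0.367, -0.001]
ft_force: [0.4, 0.4, -1.2]
grip_width: 0.137
t 13.03 now [0.5162 0.0938 0.2212] shift [ -1.4  -15.58  -0.05] turn [  0.    0.1 -78.1]
```

View pics/o5.png

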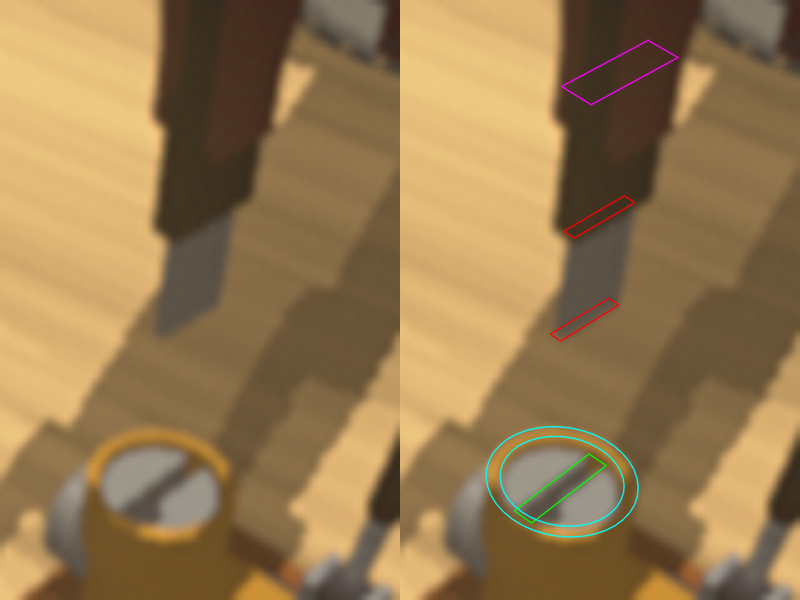

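The right slot now lies across the pipe, matching the green outline, and the key is still straight in the grip. On to the left screw.

```bash
python3 -m inch '[[0,-1,-1,0,0,-8,0],[-0.2,-3,-1,0,0,-16,0],[-0.4,-5,-1,0,0,-24,0],[-0.6,-7,-1,0,0,-32,0],[-0.8,-9,-1,0,0,-40,0],[-1,-11,-1,0,0,-48,0],[-1.2,-13,-1,0,0,-56,0],[-1.4,-15,-1,0,0,-64,0],[-1.4,-15.58,-0.5,0,0,-72,0],[-1.4,-15.58,0,0,0,-78.1,0],[-1.4,-15.58,4,0,0,-78.1,0],[-1.4,-15.58,7,0,0,-78.1,0],[-1.4,-15.58,8,0,0,-78.1,0],[-1.4,-15.58,8,0,0,-78.1,0],[-1.4,-15.58,8,0,0,-78.1,0]]'; python3 -c "
from h import *
rows([.5387,.2486,.1315],-.442)
overlay('a','pics/o6.png',390,235,60,90,6,keylines()+slotlines([.5274,.171,-.145],1,-.442))"
```

```text
time: 15.0
ee_pos: [0.5393, 0.2488, 0.1433]
ee_rot: [2.653, 1.681, 0.002]
ft_force: [-0.7, -0.4, -0.0]
grip_width: 0.135
t 15.0 now [0.5393 0.2488 0.1433] shift [-0.04 -0.05  1.18] turn [ 0.1 -0.1  0. ]
```

View pics/o6.png

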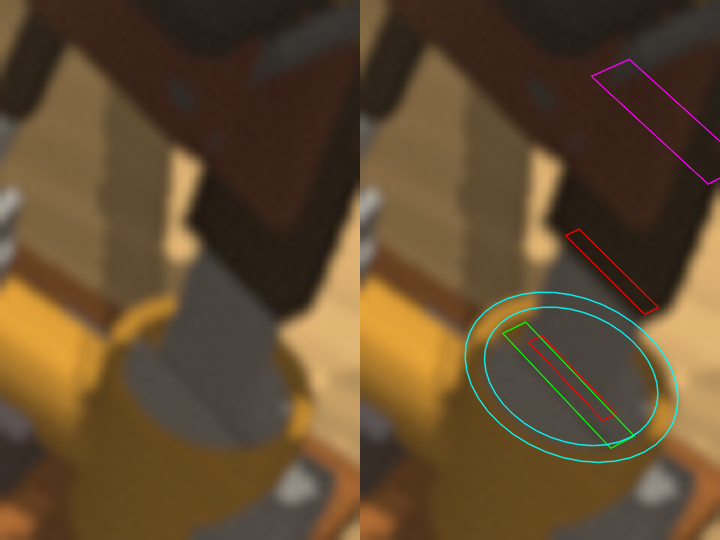

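The blade is over the left slot and parallel to it. Lower it while watching the force.

```bash
python3 -m inch '[[-0.04,-0.05,0.4,0,0,0,0],[-0.04,-0.05,0.4,0,0,0,0],[-0.04,-0.05,0.8,0,0,0,0],[-0.04,-0.05,0.8,0,0,0,0],[-0.04,-0.05,0.8,0,0,0,0]]'
```

```text
time: 15.68
ee_pos: [0.538, 0.2484, 0.1335]
ee_rot: [2.654, 1.681, -0.002]
ft_force: [-0.7, -0.4, -1.0]
grip_width: 0.132
```

The blade is in (tip at about 74 mm) with no contact force. Turn.

```bash
python3 -m inch '[[0,0,0.2,0,0,0,0],[0,0,0.2,0,0,8,0],[0,0,0.2,0,0,16,0],[0,0,0.2,0,0,24,0],[0,0,0.2,0,0,32,0],[0,0,0.2,0,0,40,0],[0,0,0.2,0,0,48,0],[0,0,0.2,0,0,56,0],[0,0,0.2,0,0,64,0],[0,0,0.2,0,0,72,0],[0,0,0.2,0,0,80,0],[0,0,0.2,0,0,80,0],[0,0,0.2,0,0,80,0]]';cat > tq.py <<'E'
from h import *
s=env.observe();R=Ro.from_rotvec(s['ee_rot']).as_matrix();print(s['ft_torque'].round(3),np.degrees(np.arctan2(R[1,1],R[0,1])+1.745),s['qpos'][5])
E
python3 tq.py;python3 -m inch '[[0,0,0,0,0,3,0],[0,0,0,0,0,3,0],[0,0,0,0,0,3,0]]';python3 tq.py; python3 -m inch '[[0,0,0,0,0,3,0],[0,0,0,0,0,3,0],[0,0,0,0,0,3,0]]';python3 tq.py
```

```text
time: 17.3
ee_pos: [0.5381, 0.2483, 0.1314]
ee_rot: [3.113, -0.414, -0.001]
ft_force: [-0.2, -0.2, -1.9]
grip_width: 0.135
[-0.035 -0.047  0.001] -5.1685406486783885 2.2104646916072346
time: 17.68
ee_pos: [0.538, 0.2483, 0.1314]
ee_rot: [3.101, -0.497, -0.001]
ft_force: [0.5, 0.1, -2.8]
grip_width: 0.135
[-0.025 -0.109  0.11 ] -8.218123630663925 2.263670768201826
time: 18.05
ee_pos: [0.538, 0.2483, 0.1314]
ee_rot: [3.087, -0.578, -0.001]
ft_force: [1.0, -1.2, -4.0]
grip_width: 0.134
[-0.109 -0.14   0.433] -11.224018743277881 2.316180455888599
```

```bash
python3 -m inch '[[0,0,0,0,0,3,0],[0,0,0,0,0,3,0],[0,0,0,0,0,3,0]]';python3 tq.py; python3 -m inch '[[0,0,0,0,0,-6,0],[0,0,0,0,0,-12,0],[0,0,0,0,0,-12,0],[0,0,0,0,0,-12,0]]'; python3 tq.py; python3 -m inch '[[0,0,-1,0,0,0,0],[0,0,-3,0,0,0,0],[0,0,-6,0,0,0,0],[0,0,-9,0,0,0,0],[0,0,-10,0,0,0,0],[0,0,-10,0,0,0,0]]'; python3 -c "
from h import *
rows([.4669,-.1702,.2316],-.5905)
overlay('a','pics/o7.png',310,170,133,150,3,keylines()+slotlines([.5274,.171,-.145],1,-1.745)+slotlines([.5274,.171,-.145],-1,-1.745))"
```

```text
time: 18.42
ee_pos: [0.538, 0.2484, 0.1314]
ee_rot: [3.071, -0.658, -0.001]
ft_force: [0.4, -0.4, -3.0]
grip_width: 0.141
[-0.089 -0.156  0.616] -14.223423754340695 2.3685928591174608
time: 18.92
ee_pos: [0.5382, 0.2485, 0.132]
ee_rot: [3.123, -0.339, 0.0]
ft_force: [0.4, 0.6, -0.9]
grip_width: 0.13
[ 0.05   0.022 -0.022] -2.424279032694398 2.1626338248010017
time: 19.68
ee_pos: [0.5385, 0.2486, 0.2328]
ee_rot: [-3.123, 0.337, -0.002]
ft_force: [-1.2, 0.2, -2.1]
grip_width: 0.135
t 19.68 now [0.5385 0.2486 0.2328] shift [ 1.93 42.44  0.1 ] turn [  0.   -0.1 -68.5]
```

View pics/o7.png

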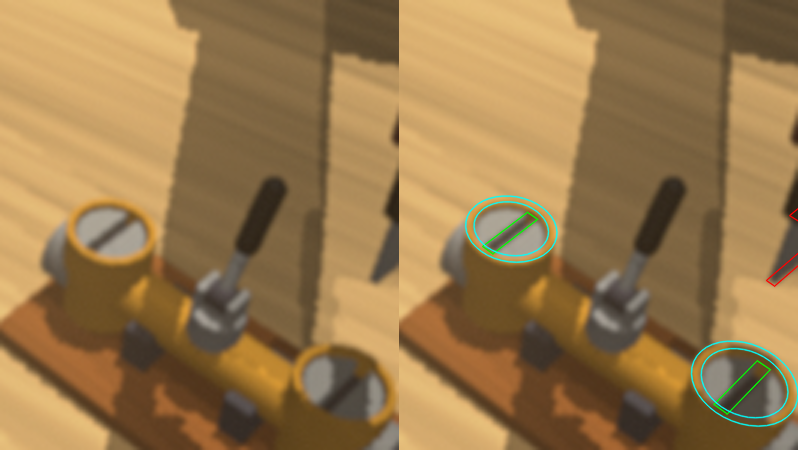

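Both slots now lie across the pipe, and their hard stops were felt at 0.7 and 0.6 N m. Take the key back to above its block.

```bash
python3 -m inch '[[0,3,-1,0,0,-5,0],[0.3,8,-1,0,0,-10,0],[0.6,13,-1,0,0,-17,0],[0.9,18,-1,0,0,-25,0],[1.2,23,-1,0,0,-33,0],[1.4,28,-1,0,0,-41,0],[1.6,33,-1,0,0,-50,0],[1.8,37,-1,0,0,-57,0],[1.9,40,-0.5,0,0,-64,0],[1.93,42.44,0,0,0,-68.5,0],[1.93,42.44,6,0,0,-68.5,0],[1.93,42.44,11,0,0,-68.5,0],[1.93,42.44,11,0,0,-68.5,0],[1.93,42.44,11,0,0,-68.5,0],[1.93,42.44,11,0,0,-68.5,0]]'; python3 -c "
from h import *
rows([.4669,-.1702,.0673],-.5905)
b=[.4665,-.1712,-.591]
q=lambda a,c,z:pose(b,[[a,c,z],[a,-c,z],[-a,-c,z],[-a,c,z]])
overlay('a','pics/o8.png',215,130,80,100,5,keylines()+[(q(.04,.05,.048),(0,255,0)),(q(.0035,.016,.048),(0,255,0))])"
```

```text
time: 21.6
ee_pos: [0.4679, -0.1709, 0.125]
ee_rot: [2.767, 1.478, 0.003]
ft_force: [0.3, 0.2, -0.9]
grip_width: 0.134
t 21.6 now [ 0.4679 -0.1709  0.125 ] shift [ 0.   -0.15  5.77] turn [0.3 0.  0. ]
```

View pics/o8.png

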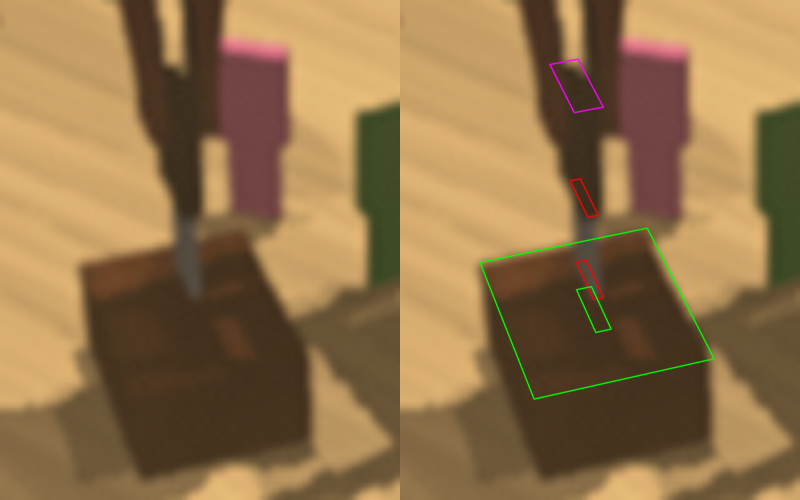

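The key is aligned over the block and its tip is about 18 mm above the mouth. Correct the offset, lower to just above the mouth and re-measure.

```bash
python3 -m inch '[[0,-0.12,1,0.2,0,0,0],[0,-0.12,1.2,0.2,0,0,0],[0,-0.12,1.2,0.2,0,0,0],[0,-0.12,1.2,0.2,0,0,0]]'; python3 -c "
from h import *
rows([.4669,-.1702,.0673],-.5905)"; python3 -m inch '[[0,0,0,0,0,0,0],[0,0,0,0,0,0,0]]';python3 -c "
from h import *
rows([.4669,-.1702,.0673],-.5905)"
```

```text
time: 22.15
ee_pos: [0.4656, -0.1698, 0.11]
ee_rot: [-2.769, -1.478, 0.004]
ft_force: [-0.4, 0.3, -1.9]
grip_width: 0.132
t 22.15 now [ 0.4656 -0.1698  0.11  ] shift [0.04 0.15 4.27] turn [-0.2  0.   0. ]
time: 22.4
ee_pos: [0.4656, -0.1698, 0.1101]
ee_rot: [-2.769, -1.478, 0.004]
ft_force: [-0.6, 0.6, -1.5]
grip_width: 0.133
t 22.4 now [ 0.4656 -0.1698  0.1101] shift [0.04 0.15 4.27] turn [-0.2  0.   0. ]
```

```bash
python3 -m inch '[[0.04,0.15,0,-0.2,0,0,0],[0.04,0.15,0.2,-0.2,0,0,0],[0.04,0.15,0.5,-0.2,0,0,0],[0.04,0.15,0.8,-0.2,0,0,0],[0.04,0.15,1,-0.2,0,0,0],[0.04,0.15,1,-0.2,0,0,0]]'; python3 -c "
from h import *
rows([.4669,-.1702,.0673],-.5905)"
```

```text
time: 23.15
ee_pos: [0.4668, -0.1702, 0.0997]
ee_rot: [2.771, 1.48, -0.002]
ft_force: [0.1, 0.2, -1.6]
grip_width: 0.139
t 23.15 now [ 0.4668 -0.1702  0.0997] shift [0.   0.01 3.24] turn [-0.   0.1  0. ]
```

Tip at about 40 mm, below the 48 mm mouth, with no force. Push down the rest.

```bash
python3 -m inch '[[0,0.01,0.7,0,0,0,0],[0,0.01,1.4,0,0,0,0],[0,0.01,2.1,0,0,0,0],[0,0.01,2.7,0,0,0,0],[0,0.01,3.1,0,0,0,0],[0,0.01,3.1,0,0,0,0],[0,0.01,3.1,0,0,0,0]]'; python3 -m inch '[[0,0,0.15,0,0,0,0],[0,0,0.15,0,0,0,0],[0,0,0.15,0,0,0,0]]'
```

```text
time: 24.02
ee_pos: [0.4672, -0.1704, 0.0692]
ee_rot: [2.771, 1.479, -0.001]
ft_force: [0.5, 0.0, -1.9]
grip_width: 0.134
time: 24.4
ee_pos: [0.4671, -0.1703, 0.0675]
ee_rot: [2.771, 1.479, -0.001]
ft_force: [-0.2, -0.2, -0.7]
grip_width: 0.134
```

```bash
for i in 1 2; do python3 -m inch '[[0,0,0.1,0,0,0,0],[0,0,0.1,0,0,0,0],[0,0,0.1,0,0,0,0]]'; done
```

```text
time: 24.78
ee_pos: [0.4673, -0.1704, 0.0673]
ee_rot: [2.77, 1.479, -0.0]
ft_force: [-2.5, 0.6, 5.1]
grip_width: 0.132
time: 25.15
ee_pos: [0.4675, -0.1706, 0.0672]
ee_rot: [2.769, 1.479, 0.001]
ft_force: [-2.8, 1.2, 8.3]
grip_width: 0.137
```

It bottoms out at the same height as at the grasp (0.0673) with 8 N upward, so the key is fully down. Open and rise.

```bash
python3 -m inch '[[0,0,0,0,0,0,0.2],[0,0,0,0,0,0,0.3],[0,0,-0.1,0,0,0,0.4],[0,0,-0.1,0,0,0,0.5],[0,0,-0.1,0,0,0,0.5],[0,0,-0.1,0,0,0,0.5]]'; python3 -m inch '[[0,0,-1,0,0,0,0.5],[0,0,-4,0,0,0,0.5],[0,0,-8,0,0,0,0.5],[0,0,-12,0,0,0,0.5],[0,0,-16,0,0,0,0.5],[0,0,-16,0,0,0,0.5]]'; python3 -c "
from h import *
b=[.4665,-.1712,-.591]
q=lambda a,c,z:pose(b,[[a,c,z],[a,-c,z],[-a,-c,z],[-a,c,z]])
overlay('a','pics/o9.png',215,130,80,100,5,[(q(.04,.05,.048),(0,255,0)),(q(.006,.019,.108),(0,0,255)),(q(.006,.019,.052),(0,0,255))])"
```

```text
time: 25.9
ee_pos: [0.467, -0.1703, 0.0664]
ee_rot: [2.771, 1.48, -0.001]
ft_force: [-0.1, -0.3, -0.2]
grip_width: 0.503
time: 26.65
ee_pos: [0.4684, -0.1707, 0.2314]
ee_rot: [2.765, 1.477, 0.006]
ft_force: [-0.0, 0.2, -0.6]
grip_width: 0.5
```

View pics/o9.png

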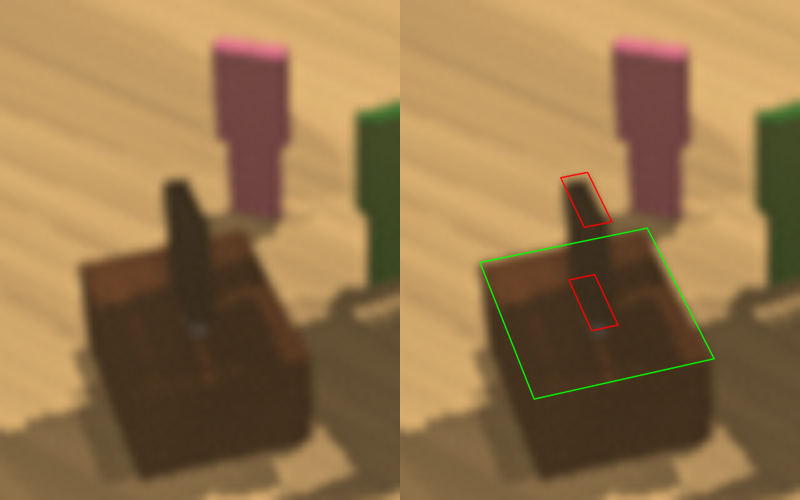

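The key stands upright in its slot, matching the fully-down outline (red), and the fingers are clear. The lever still leans toward the robot. Now go to its -x side with shut fingers.

```bash
python3 -m inch '[[0,0,0,0,0,0,0],[0,0,0,0,0,0,0]]'; python3 -c "
from h import *
rows([.4433,.1833,.23],-1.716)"
```

```text
time: 26.95
ee_pos: [0.4666, -0.17, 0.2249]
ee_rot: [-2.77, -1.479, 0.004]
ft_force: [0.3, -0.7, -0.3]
grip_width: 0.31
t 26.95 now [ 0.4666 -0.17    0.2249] shift [ 28.06 -21.59  -0.49] turn [-0.1  0.1 64.5]
```

```bash
python3 -m inch '[[4,-3.1,-0.5,0,0,8,0],[8,-6.2,-0.5,0,0,16,0],[12,-9.2,-0.5,0,0,24,0],[16,-12.3,-0.5,0,0,32,0],[20,-15.4,-0.5,0,0,40,0],[24,-18.5,-0.5,0,0,48,0],[27,-20.8,-0.5,0,0,56,0],[28.06,-21.59,-0.5,0,0,64.5,0],[28.06,-21.59,-0.5,0,0,64.5,0],[28.06,-21.59,-0.5,0,0,64.5,0],[28.06,-21.59,-0.5,0,0,64.5,0]]'; python3 -c "
from h import *
rows([.4433,.1833,.125],-1.716)
cv2.imwrite('pics/scene10.png',cv2.resize(env.grab_frame('scene')[100:340,290:470],None,fx=2.8,fy=2.5))"
```

```text
time: 28.32
ee_pos: [0.4439, 0.1823, 0.2311]
ee_rot: [3.132, -0.227, -0.001]
ft_force: [-0.1, -0.0, 0.3]
grip_width: 0.004
t 28.32 now [0.4439 0.1823 0.2311] shift [-0.07 -0.1  10.61] turn [0.1 0.  0. ]
```

View pics/scene10.png

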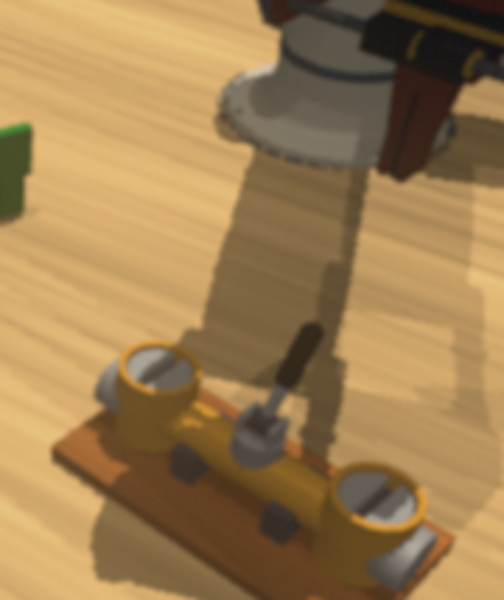

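The shut fingers are on the robot's side of the lever. Lower them and push toward the valve's +x, in +tool x.

```bash
python3 -m inch '[[-0.07,-0.1,4,0,0,0,0],[-0.07,-0.1,8,0,0,0,0],[-0.07,-0.1,10.6,0,0,0,0],[-0.07,-0.1,10.6,0,0,0,0],[-0.07,-0.1,10.6,0,0,0,0]]'; python3 -m inch '[[1,0,0,0,0,0,0],[2,0,0,0,0,0,0],[3,0,0,0,0,0,0],[3.8,0,0,0,0,0,0],[4.6,0,0,0,0,0,0],[5.4,0,0,0,0,0,0],[6.2,0,0,0,0,0,0],[7,0,0,0,0,0,0],[7.6,0,0,0,0,0,0],[7.6,0,0,0,0,0,0]]'; python3 -c "
from h import *
cv2.imwrite('pics/scene11.png',cv2.resize(env.grab_frame('scene')[170:320,310:450],None,fx=4,fy=4,interpolation=cv2.INTER_CUBIC))"
```

```text
time: 29.0
ee_pos: [0.4438, 0.184, 0.1267]
ee_rot: [-3.133, 0.228, -0.002]
ft_force: [0.2, 0.4, 0.3]
grip_width: 0.004
time: 30.25
ee_pos: [0.519, 0.173, 0.1249]
ee_rot: [3.132, -0.228, -0.0]
ft_force: [-0.3, 1.2, 0.6]
grip_width: 0.007
```

View pics/scene11.png

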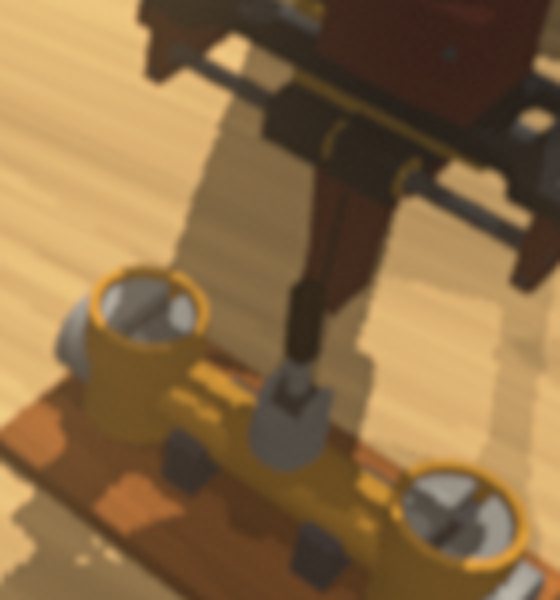

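The lever (302,320) is past upright and moving ahead of the fingers. Push on in small steps until the force rises.

```bash
python3 -m inch '[[0.4,0,0,0,0,0,0],[0.8,0,0,0,0,0,0],[0.8,0,0,0,0,0,0]]'; python3 -m inch '[[0.3,0,0,0,0,0,0],[0.3,0,0,0,0,0,0]]';python3 -m inch '[[0.3,0,0,0,0,0,0],[0.3,0,0,0,0,0,0]]'
```

```text
time: 30.68
ee_pos: [0.5264, 0.1718, 0.1248]
ee_rot: [3.132, -0.227, -0.001]
ft_force: [-0.9, -0.0, 0.1]
grip_width: 0.005
time: 30.92
ee_pos: [0.5294, 0.1714, 0.1251]
ee_rot: [3.132, -0.227, -0.001]
ft_force: [-1.0, -0.2, -0.6]
grip_width: 0.006
time: 31.18
ee_pos: [0.5325, 0.1711, 0.1252]
ee_rot: [3.133, -0.227, -0.0]
ft_force: [-1.9, -0.6, -0.3]
grip_width: 0.009
```

```bash
for i in 1 2; do python3 -m inch '[[0.2,0,0,0,0,0,0],[0.2,0,0,0,0,0,0],[0.2,0,0,0,0,0,0]]'; done; python3 -c "
from h import *
v=[.5274,.171,-.145]
p=pose(v,[[0,0,.088],[.0336,0,.149]])
overlay('a','pics/o12.png',340,180,66,100,6,[(p,(0,255,0))])"
```

```text
time: 31.55
ee_pos: [0.5343, 0.1708, 0.1252]
ee_rot: [3.133, -0.227, -0.0]
ft_force: [-0.8, -0.8, 0.4]
grip_width: 0.007
time: 31.92
ee_pos: [0.5363, 0.1706, 0.1252]
ee_rot: [3.133, -0.227, -0.0]
ft_force: [-1.4, 0.1, -0.5]
grip_width: 0.009
```

View pics/o12.png

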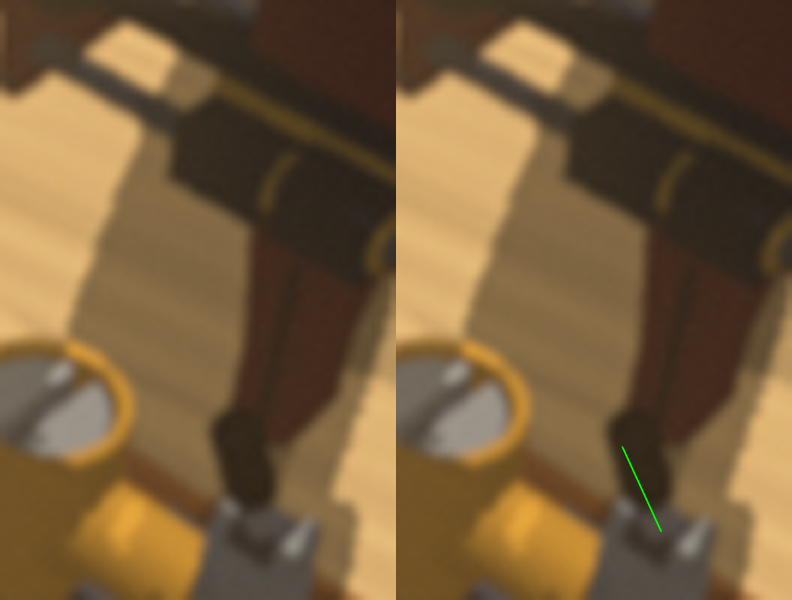

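The lever is close to, but not yet at, the predicted end line (green), and the force is still low. Continue.

```bash
for i in 1 2 3; do python3 -m inch '[[0.2,0,0,0,0,0,0],[0.2,0,0,0,0,0,0],[0.2,0,0,0,0,0,0]]' | grep -E 'pos|force'; done
```

```text
ee_pos: [0.5383, 0.1703, 0.1252]
ft_force: [-1.5, 0.6, -0.2]
ee_pos: [0.5403, 0.1699, 0.1252]
ft_force: [-1.8, 0.0, -1.0]
ee_pos: [0.5414, 0.1698, 0.125]
ft_force: [-4.6, 0.2, 0.5]
```

```bash
for i in 1 2; do python3 -m inch '[[0.1,0,0,0,0,0,0],[0.1,0,0,0,0,0,0],[0.1,0,0,0,0,0,0]]' | grep -E 'pos|force'; done
```

```text
ee_pos: [0.5416, 0.1698, 0.125]
ft_force: [-8.9, 0.1, 1.9]
ee_pos: [0.5417, 0.1698, 0.1249]
ft_force: [-11.6, 0.0, 3.3]
```

The force climbed to 12 N with the fingers stopped, so the lever is at its hard stop. Back away, rise and check.

```bash
python3 -m inch '[[-1,0,0,0,0,0,0],[-3,0,0,0,0,0,0],[-5,0,0,0,0,0,0],[-8,0,-1,0,0,0,0],[-10,0,-6,0,0,0,0],[-10,5,-12,0,0,0,0],[-10,11,-13,0,0,0,0],[-10,17,-13,0,0,0,0],[-10,23,-13,0,0,0,0],[-10,23,-13,0,0,0,0],[-10,23,-13,0,0,0,0]]'; python3 -c "
from h import *
v=[.5274,.171,-.145]
p=pose(v,[[0,0,.088],[.0336,0,.149]])
overlay('a','pics/o13.png',310,190,133,150,3,[(p,(0,255,0))]+slotlines(v,1,-1.745)+slotlines(v,-1,-1.745))
cv2.imwrite('pics/top13.png',env.grab_frame('top'));cv2.imwrite('pics/scene13.png',env.grab_frame('scene'))"
```

```text
time: 35.22
ee_pos: [0.4123, -0.0437, 0.2556]
ee_rot: [3.133, -0.229, 0.002]
ft_force: [0.3, 0.3, 0.1]
grip_width: 0.004
```

View pics/o13.png

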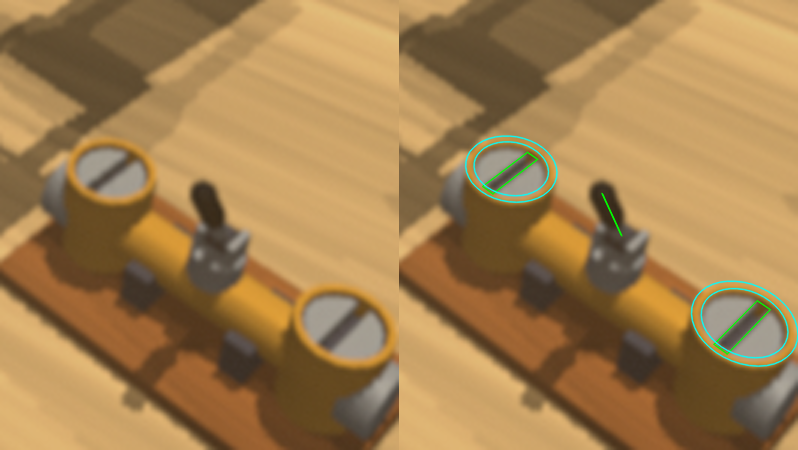

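View pics/top13.png

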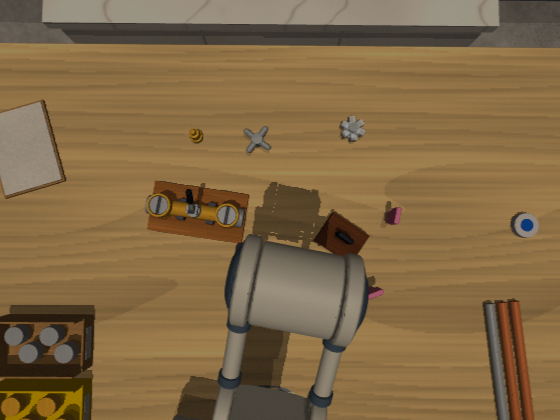

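View pics/scene13.png

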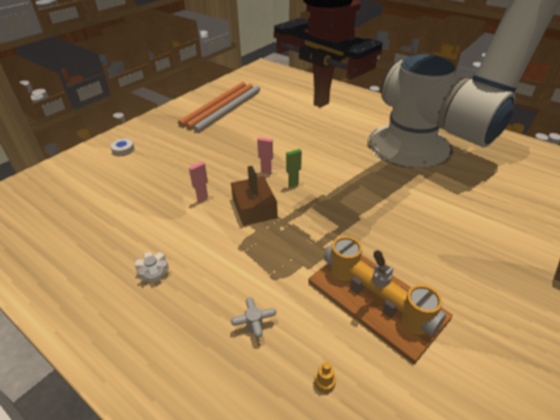

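The lever (380,262) leans to +x on the predicted line, and both slots lie across. The key is in its block, and the star, cross and cartridge sit where they did at the start. One last numeric check on the slot angles and the bystanders.

Run:
```python
from h import *
for n,c in(("top",(226.9,215)),("top",(158.3,205)),("scene",(346.5,247.5)),("scene",(424.6,299.5))):
    g=cv2.cvtColor(cv2.imread(f'pics/{n}13.png'),cv2.COLOR_BGR2GRAY).astype(np.float32); W0=back(n,c,.08); P=[]
    for dx in np.arange(-.017,.0171,.0005):
        for dy in np.arange(-.017,.0171,.0005):
            if dx*dx+dy*dy<.017**2:
                X=W0+[dx,dy,0]; u=proj(n,X); P.append((X[0],X[1],cv2.getRectSubPix(g,(1,1),tuple(map(float,u)))[0,0]))
    P=np.array(P); w=np.clip(np.percentile(P[:,2],60)-15-P[:,2],0,None)
    m=(P[:,:2]*w[:,None]).sum(0)/w.sum(); d=P[:,:2]-m; ev,E=np.linalg.eigh((d*w[:,None]).T@d); e=E[:,1]*np.sign(E[0,1])
    print(n,"joint",(-.145-np.arctan2(-e[0],e[1])).round(3))
a=cv2.imread('pics/top0.png').astype(int);b=cv2.imread('pics/top13.png').astype(int)
for k,(x,y) in dict(cart=(195,135),cross=(257,139),star=(352,128)).items(): print(k,abs(a-b)[y-20:y+20,x-20:x+20].max())
```

```text
top joint 1.599
top joint 1.599
scene joint 1.606
scene joint 1.608
cart 9
cross 5
star 6
```

```bash
python3 -c "
from cell import env
print(env.sign_off(), env.observe()['time'])"
```

```text
the job is handed in; nothing more can be done
the job is handed in; nothing more can be done
```

The job is done as asked and handed in, with the robot's clock at about 35 s.

- **Stop screws:** I took the black key from its block and turned the right screw, then the left, clockwise to their hard stops. The torque jumped to about 0.7 and 0.6 N m there. In the last pictures both slots lie across the pipe at 1.60–1.61 rad.
- **Key:** It is back in its block. It bottomed out at the same height as at the grasp, with 8 N upward, and stands upright and released.
- **Drain lever:** I tipped it over last. The force rose to 12 N at its stop, and the picture shows it on the predicted end line.
- **Spare parts:** The before and after pictures around all three show no change, so they have not moved.

No check failed. The only disagreement was about 2 mm between the two cameras' positions; I used the mean, and every insertion went in without contact force.

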